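# Find the flush cover release on the office printer and open it

### The arm

A 6-joint arm with a two-finger parallel gripper is mounted at the origin on the work surface. World frame = base frame: x ahead of the robot, y to its left, z up, the work surface at z = 0. Lengths are in mm, angles in degrees, forces in N, time in s.
With the tool pointing down it reaches from about 300 to 850 mm from the base axis. Payload 4.2 kg.
Tool frame: the origin (TCP) lies midway between the tips of the shut fingers; the grasp point (between the pads) lies 19 mm behind it (env.grip_point_offset is the distance from the TCP to the grasp point, in mm); z points along the fingers, x is the direction in which the jaws open and shut, and the axes are right-handed (so a half turn about z gives the same grasp; the last joint's range is limited). The gripper opens to 91 mm and grips with 3 to 60 N. Pads are 32 mm wide; open, the fingers measure 118 mm over their backs; the gripper's body (76 mm by 178 mm) begins 60 mm behind the grasp point.
Start: joints at [69.786, 18.312, 89.639, -0, 72.044, -1.146], TCP at [187.85, 543.466, 213.976] pointing down, gripper open.
Joint ranges: [-177.97, 177.97], [-48.28, 115.42], [12.27, 149.76], [-77.06, 257.06], [2.81, 150.46], [-146.56, 146.56]. Speed limits (degrees/s): [147.25, 147.25, 180, 180, 180, 180].

### API

Orientations are given as [roll, pitch, yaw] about the fixed x, y, z axes, in that order (R = Rz(yaw) Ry(pitch) Rx(roll)).
In Python, from workcell import env gives the robot as it stands.
- The arm moves only by the shell command python3 -m pendant 'ROWS' [FORCE]. ROWS is JSON, a list of rows, each an object with "xyz": the shift along the tool's x, y, z in m, a list of three; "roll": the turn about the tool's z in degrees; "jaw": the closure, from 0 (fully open) to 1 (shut). A call has exactly 8 rows; each row is the pose to reach, as a shift and turn from the pose commanded when the call began, along the tool's axes at that moment; what a row does not reach only later rows make up. A row lasts 1/8 s, in which the tool goes at most 62.5 mm and 10.7 degrees, less where a joint would pass 70% of its speed; a pose out of reach is approached as far as the arm can. A call with a gripper value outside its range is refused whole. The fingers move at their own pace and stop on an object; FORCE is the grip in N (left out, the last holds). Time passes only in rows, so rows that repeat a pose let the fingers close, or fill a call up. It gives the time, the measured TCP pose, the force and the opening at its end, in the units of the state.
- env.state(): the state, without advancing time (a new reading comes with each control period).
- env.grab_frame(name): name is "side" or "top" or "wrist"; returns (picture, depth): 480x640x3 uint8, blue, green, red; 480x640 float32, mm along the optical axis (not along the pixel's ray), 0 where there is no reading.
- env.camera_params(name): a dict with "camera_matrix" (3x3 intrinsics, pixels), "D" ([k1, k2, p1, p2, k3] as OpenCV has them; the pictures are not rectified), "cam_to_world" (4x4, takes a point from camera to world coordinates); the wrist camera has in their place "hand_eye" (4x4, takes a point from camera to tool coordinates, whose origin is the TCP and whose axes are the tool frame's). Camera axes: x right, y up, looking along -z (the intrinsics and any distortion apply to the point x, -y, -z); pixel columns grow to the right and rows downward; lengths in mm; the calibration is good to about 2 mm. A picture is of the moment at which its call begins: read the wrist's pose just before it. camera_params takes no time and is no camera call.
- env.job_done(): hands the job in, once; it reports no verdict.
The state is a dict: "time_s": time; "qpos": joint angles; "qvel": joint speeds; "effort": joint torques, N m; "ee_pos": TCP position; "ee_rot": TCP orientation; "force": force on the tool from outside, world axes, zero at the start; "torque": the same for the moment, N m; "gripper_width": finger opening in mm.
Only numpy, scipy, OpenCV 4.12 (cv2) and the standard library are available. Lean on these libraries where they do the work, as an engineer would, in place of code of your own. Each camera call takes 0.05 s, during which the arm holds its last target. There are 200 camera calls.

### The job

The printer needs its toner changed: feel along the flat grey panel on top of it, in front of the cover, for the release button that lies hidden flush in that panel, and press the button fully in so that the cover springs half open. Then push the cover on back with the fingers until it stands fully open, and leave it so. Pick nothing up, and leave the stamp, the two-way radio, the mug and the new toner cartridge where they stand.

Things in the scene. Friction and masses are not known exactly. Their poses are not given: they have to be found in the camera images.
- printer: Dark grey laser printer, 320 mm deep (x), 400 mm wide (y), 175 mm high, fixed on the desk. Origin at desk level; its front face (towards the robot) lies at its x = -165 mm, its rear at +155 mm; z up. Its whole top is level at 175 mm but for the grey panel. Right of the cover (-y) is a small control field.
- panel (a point): Middle of the upper surface of the flat light-grey panel in the printer's top, between its front edge and the cover; axes as the printer's. Visible panel 64 mm (x) by 176 mm (y), 2 mm below the top around it, rigid but for the button. The button's centre lies on the panel's long middle line (y), anywhere up to 55 mm to either side of this point: not reported, it must be felt for.
- button (a joint): Release button, m: 0 untouched, 0.006 fully in. Same grey as the panel, 40 mm (x) by 46 mm (y) in an opening 42 by 48 mm, its top 1.5 mm below the panel; only a faint seam shows. Gives from about 2 N, fully in at about 6 N; by 0.005 the catch has let go of the cover. Springs back when released.
- cover (a joint): Opening angle of the cover, rad: 0 shut and latched, 1.4 back against its stop. Latched until the button is pressed; then its hinge spring lifts it to about 0.9 within a second or two. From there it is pushed on by hand (1 to 3 N at its front edge; 0.2 kg) and stays where it is left.
- hinge (a point): Middle of the cover's hinge line, which runs along the printer's y, 90 mm behind the printer's origin (+x) at 175 mm height.
- cover_edge (a point): Middle of the cover's front edge, half-way through its 12 mm deep lip; it moves with the cover, on a circle of 170 mm about the hinge. The cover is a dark plate 167 mm (x) by 250 mm (y), 8 mm thick; shut, its edge lies 38 mm behind the middle of the panel.
- stamp: Round wooden rubber stamp, 34 mm wide, 58 mm high, loose on the printer's top, left (+y) of the cover. Origin at the centre of its foot.
- radio: Black two-way radio standing upright on the desk, right (-y) of the printer, 34 x 56 mm, 112 mm high and 187 mm with its aerial. Origin at the centre of its underside.
- mug: White mug on the desk, right (-y) of the printer, 80 mm wide, 92 mm high. Origin at the centre of its underside.
- toner: New black toner cartridge on the desk, left (+y) of the printer, 268 mm long, about 100 mm wide, 64 mm high. Origin at the centre of its underside.

How it is judged (in metres and radians):
On the way, in this order (a step that is already met when the one before it is completed fails the run):
1. the hidden button is pressed in and the catch lets go (value of joint button above 0.003 m and value of joint cover below 1 rad), for 0.05 s.
2. the cover is pushed fully open (value of joint cover above 1.15 rad), for 0.2 s.
At the end, for the whole second after the job is handed in: The cover stands open by more than 1.15 rad (its stop is at 1.4) and at rest, the button has sprung back (within 1 mm), and the stamp, radio, mug and toner cartridge are within 15 mm of where they stood (value of joint cover above 1.15 rad and velocity of joint cover between -0.1 and 0.1 rad/s and value of joint button below 0.001 m and distance of each of stamp, radio, mug, toner from where it was at the start of the episode below 0.015 m); the robot touches nothing.
It fails at once if the stamp, radio, mug or toner cartridge is picked up or knocked more than 20 mm from its place (distance of any of stamp, radio, mug, toner from where it was at the start of the episode above 0.02 m).
It also fails if it takes over 51 s, if anything falls off the work surface, if the arm or the gripper's body presses on something with over 40 N, if the wrist force passes 120 N, or if a joint passes its speed limit or range.

## Working session

There is one attempt and no reset: what is moved stays moved. The work goes in short steps, Python scripts to look and compute and a shell command to move; the robot and the scene stay as the last step left them, time stands still between calls to the robot, and variables do not carry over. Pictures are saved under pics/ and viewed, about 8 in all and at most 12, crops included, and the job is handed in when it is done.

```bash
ls; mkdir -p pics; cat > h.py <<'E'
import numpy as np, cv2
from workcell import env
def world_pts(name, depth, T=None):
    p=env.camera_params(name); K=np.array(p["camera_matrix"],float); D=np.array(p["D"],float)
    h,w=depth.shape
    u,v=np.meshgrid(np.arange(w),np.arange(h))
    n=cv2.undistortPoints(np.stack([u,v],-1).reshape(-1,1,2).astype(np.float64),K,D).reshape(h,w,2)
    P=np.stack([n[...,0]*depth,-n[...,1]*depth,-depth,np.ones_like(depth)],-1)
    M=np.array(p["cam_to_world"]) if T is None else T
    return (P@M.T)[...,:3]
E
python3 - <<'E'
from h import *
s=env.state();print(s)
for n in("top","side"):
    im,d=env.grab_frame(n);cv2.imwrite(f"pics/{n}.png",im);np.savez(f"pics/{n}.npz",im=im,d=d)
    print(n,np.array(env.camera_params(n)["cam_to_world"]).round(2).tolist())
E
```

```text
pics
{'time_s': 0.0, 'qpos': array([ 6.97865165e+01,  1.83525046e+01,  8.97065000e+01, -4.63280247e-04,
        7.20439433e+01, -1.14673853e+00]), 'qvel': array([-0.01990568,  0.04902946,  0.0130235 , -0.07352257,  0.02844428,
       -0.06804463]), 'effort': array([ 1.50058571e-03, -4.12455010e+01, -2.31970900e+01,  7.27571966e-02,
        4.56785469e-02, -1.65909582e-04]), 'ee_pos': array([187.66928853, 542.97580267, 213.11099262]), 'ee_rot': array([-1.79998380e+02,  1.02936147e-01,  7.09333997e+01]), 'force': array([-0.06708796, -0.45858062,  0.22005629]), 'torque': array([0.05715452, 0.01793325, 0.04501428]), 'gripper_width': 91.26873046748949}
top [[0.02, 1.0, -0.09, 482.18], [-1.0, 0.02, -0.0, 42.88], [-0.0, 0.09, 1.0, 1150.69], [0.0, 0.0, 0.0, 1.0]]
side [[-0.93, 0.25, -0.26, 337.02], [-0.36, -0.68, 0.64, 633.46], [-0.02, 0.69, 0.72, 794.37], [0.0, 0.0, 0.0, 1.0]]
```

View pics/top.png

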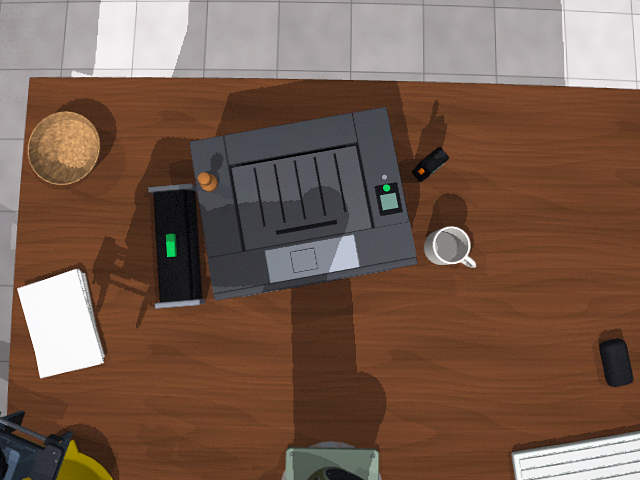

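View pics/side.png

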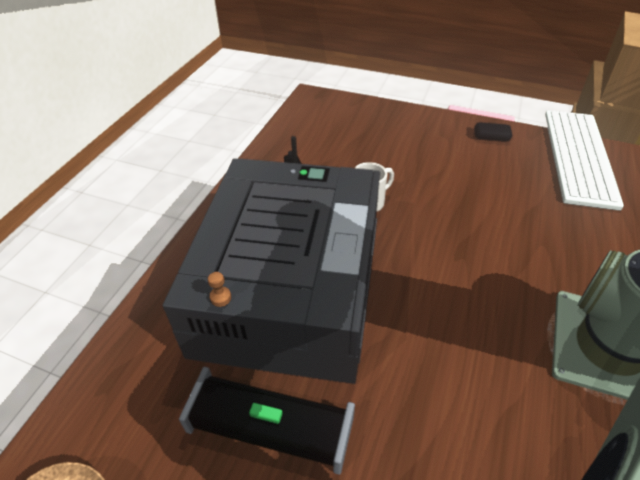

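The top view shows the printer, with the panel around (312,259) and a faint seam square near (303,260). The stamp is at (207,181), the radio at (430,164), the mug at (450,246) and the toner at (177,246). The side view agrees, with the panel at (345,238) and the seam at (347,247). Next I measure the panel and the seam.

```bash
python3 - <<'E'
from h import *
def ray(name,uv,z):
    p=env.camera_params(name);K=np.array(p["camera_matrix"],float);D=np.array(p["D"],float);M=np.array(p["cam_to_world"])
    n=cv2.undistortPoints(np.array(uv,float).reshape(-1,1,2),K,D).reshape(-1,2)
    d=np.c_[n[:,0],-n[:,1],-np.ones(len(n))]@M[:3,:3].T;o=M[:3,3]
    return o+d*((z-o[2])/d[:,2])[:,None]
for n,win in(("top",(225,290,250,370)),("side",(190,285,310,375))):
    f=np.load(f"pics/{n}.npz");im,d=f["im"],f["d"];P=world_pts(n,d)
    r0,r1,c0,c1=win
    g=cv2.cvtColor(im,cv2.COLOR_BGR2GRAY)
    m=np.zeros_like(g);m[r0:r1,c0:c1]=((g[r0:r1,c0:c1]>88)*255).astype(np.uint8)
    cs,_=cv2.findContours(m,cv2.RETR_EXTERNAL,cv2.CHAIN_APPROX_NONE);c=max(cs,key=cv2.contourArea)
    W=ray(n,c.reshape(-1,2),173)
    (cx,cy),sz,a=cv2.minAreaRect(W[:,:2].astype(np.float32))
    print(n,"panel",cx,cy,sz,a,"depth z",np.median(P[...,2][m>0]),"area",cv2.contourArea(c))
    big=cv2.resize(im[r0:r1,c0:c1],None,fx=6 if n=="top" else 5,fy=6 if n=="top" else 5,interpolation=cv2.INTER_CUBIC)
    big=cv2.convertScaleAbs(big,alpha=1.2);cv2.imwrite(f"pics/{n}_crop.png",big)
    np.save(f"pics/W_{n}.npy",W)
# seam centre guesses
print("seam",ray("top",[[303,260]],173),ray("side",[[347,247]],173))
f=np.load("pics/top.npz");P=world_pts("top",f["d"])
for k,(u,v) in dict(stamp=(207,181),radio=(430,164),mug=(450,246),toner=(177,246),top1=(340,125),coverc=(295,200),fl=(215,297),fr=(414,263),rl=(192,143),rr=(386,109)).items():print(k,P[v,u].round(0))
E
```

```text
top panel 517.5968017578125 51.77863311767578 (65.38929748535156, 177.5603485107422) 11.912604331970215 depth z 172.64748203060537 area 2902.0
side panel 517.7162475585938 48.93907928466797 (67.48303985595703, 177.26463317871094) 11.294837951660156 depth z 174.01196210290016 area 2412.0
seam [[514.15227592  69.22774487 173.        ]] [[505.72130341  75.73849713 173.        ]]
stamp [655. 249. 230.]
radio [ 717. -186.  136.]
mug [ 558. -261.    6.]
toner [543. 350.  51.]
top1 [783.   2. 174.]
coverc [631.  87. 175.]
fl [439. 237. 175.]
fr [ 512. -145.  176.]
rl [742. 295. 173.]
rr [818. -90. 175.]
```

View pics/top_crop.png

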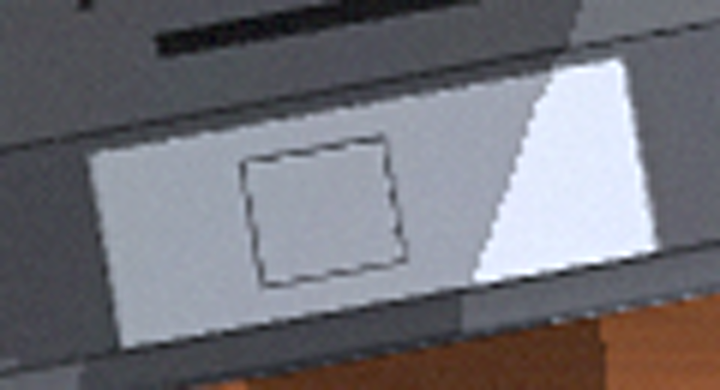

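The seam centre is about (514,69), which is +19 mm along the printer's y from the panel's middle, and it lies on the middle line. The panel measures 65x177 mm at z 173, as specified, with the printer's yaw about 11°. I will go above it with the fingers shut and the jaw axis along the printer's y.

```bash
python3 -m pendant '[{"xyz":[-0.02,0.027,-0.01],"roll":0,"jaw":1},{"xyz":[-0.054,0.074,-0.021],"roll":-8,"jaw":1},{"xyz":[-0.090,0.122,-0.021],"roll":-16,"jaw":1},{"xyz":[-0.126,0.171,-0.021],"roll":-24,"jaw":1},{"xyz":[-0.162,0.219,-0.021],"roll":-30,"jaw":1},{"xyz":[-0.198,0.268,-0.021],"roll":-30,"jaw":1},{"xyz":[-0.234,0.317,-0.021],"roll":-30,"jaw":1},{"xyz":[-0.25,0.339,-0.021],"roll":-30,"jaw":1}]' 20
cat >> h.py <<'E'
def to(target):
    s=env.state();from scipy.spatial.transform import Rotation as R
    M=R.from_euler("xyz",s["ee_rot"],degrees=True).as_matrix()
    print("t",s["time_s"],"pos",s["ee_pos"].round(1),"rot",s["ee_rot"].round(1),"F",s["force"].round(1),"w",round(s["gripper_width"],1),"shift mm",(M.T@(np.array(target)-s["ee_pos"])).round(1))
E
python3 -c "
from h import *
to([514,69,200])"
```

```text
time_s: 1.1
ee_pos: [427.6, 193.9, 234.7]
ee_rot: [-180.0, 0.0, 100.8]
force: [0.4, -0.1, -0.1]
gripper_width: 14.1
t 1.1 pos [427.6 193.9 234.7] rot [-180.     0.   100.8] F [ 0.4 -0.1 -0.1] w 14.1 shift mm [-138.8   61.6   34.7]
```

```bash
python3 -m pendant '[{"xyz":[-0.03,0.013,0],"roll":0,"jaw":1},{"xyz":[-0.07,0.031,0],"roll":0,"jaw":1},{"xyz":[-0.11,0.049,0],"roll":0,"jaw":1},{"xyz":[-0.13,0.058,0.01],"roll":0,"jaw":1},{"xyz":[-0.139,0.0615,0.025],"roll":0,"jaw":1},{"xyz":[-0.139,0.0615,0.035],"roll":0,"jaw":1},{"xyz":[-0.139,0.0615,0.035],"roll":0,"jaw":1},{"xyz":[-0.139,0.0615,0.035],"roll":0,"jaw":1}]'
python3 -c "
from h import *
to([514,69,171.5])
im,d=env.grab_frame('side');cv2.imwrite('pics/s2.png',cv2.resize(im[150:330,230:450],None,fx=3,fy=3))"
```

```text
time_s: 2.1
ee_pos: [513.2, 72.4, 200.3]
ee_rot: [180.0, -0.0, 101.0]
force: [0.1, 0.4, 0.0]
gripper_width: 0.6
t 2.1 pos [513.2  72.4 200.3] rot [180.  -0. 101.] F [0.1 0.4 0. ] w 0.6 shift mm [-3.5  0.2 28.8]
```

View pics/s2.png

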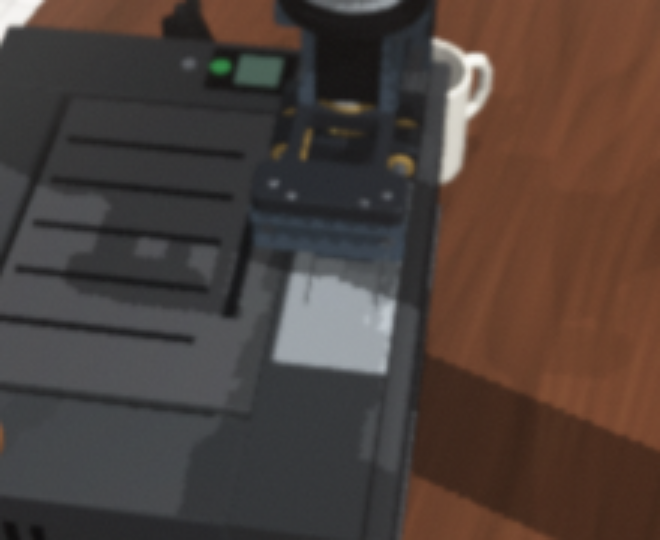

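The fingers hang over the panel at about (345,270) in the crop, clear of the cover edge. I lower them to feel for the button.

```bash
python3 -m pendant '[{"xyz":[-0.0035,0,0.01],"roll":0,"jaw":1},{"xyz":[-0.0035,0,0.02],"roll":0,"jaw":1},{"xyz":[-0.0035,0,0.024],"roll":0,"jaw":1},{"xyz":[-0.0035,0,0.026],"roll":0,"jaw":1},{"xyz":[-0.0035,0,0.028],"roll":0,"jaw":1},{"xyz":[-0.0035,0,0.030],"roll":0,"jaw":1},{"xyz":[-0.0035,0,0.030],"roll":0,"jaw":1},{"xyz":[-0.0035,0,0.030],"roll":0,"jaw":1}]'
```

```text
time_s: 3.15
ee_pos: [514.2, 68.2, 170.4]
ee_rot: [180.0, 0.0, 100.9]
force: [-1.2, -0.2, 4.0]
gripper_width: 0.1
```

The force is 4 N at z 170.4, below the panel's surface at 173, so the fingers are on the button. I press on.

```bash
python3 -m pendant '[{"xyz":[0,0,0.001],"roll":0,"jaw":1},{"xyz":[0,0,0.002],"roll":0,"jaw":1},{"xyz":[0,0,0.003],"roll":0,"jaw":1},{"xyz":[0,0,0.003],"roll":0,"jaw":1},{"xyz":[0,0,0.004],"roll":0,"jaw":1},{"xyz":[0,0,0.005],"roll":0,"jaw":1},{"xyz":[0,0,0.005],"roll":0,"jaw":1},{"xyz":[0,0,0.005],"roll":0,"jaw":1}]'
```

```text
time_s: 4.15
ee_pos: [514.2, 68.2, 165.8]
ee_rot: [179.9, 0.0, 100.9]
force: [-1.6, -0.2, 8.3]
gripper_width: 0.5
```

```bash
python3 -m pendant '[{"xyz":[0,0,0.001],"roll":0,"jaw":1},{"xyz":[0,0,0.001],"roll":0,"jaw":1},{"xyz":[0,0,0.001],"roll":0,"jaw":1},{"xyz":[0,0,0.001],"roll":0,"jaw":1},{"xyz":[0,0,0.001],"roll":0,"jaw":1},{"xyz":[0,0,0.001],"roll":0,"jaw":1},{"xyz":[0,0,0.001],"roll":0,"jaw":1},{"xyz":[0,0,0.001],"roll":0,"jaw":1}]'
python3 -c "
from h import *
im,d=env.grab_frame('side');cv2.imwrite('pics/s3.png',im)"
```

```text
time_s: 5.15
ee_pos: [514.2, 68.2, 165.7]
ee_rot: [179.9, 0.0, 100.9]
force: [-3.2, -1.2, 14.0]
gripper_width: 0.6
```

View pics/s3.png

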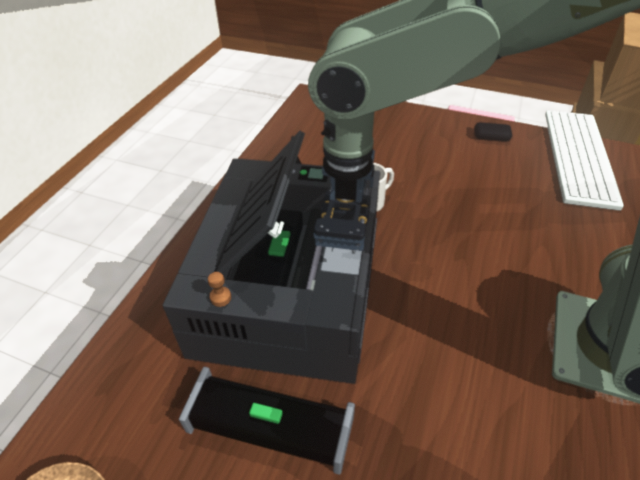

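The cover has sprung half open, with its front edge at about (298,135)–(225,275). Nothing else has moved. I lift to z ≈ 290, then push back along the printer's x.

```bash
python3 -m pendant '[{"xyz":[0,0,-0.008],"roll":0,"jaw":1},{"xyz":[0,0,-0.025],"roll":0,"jaw":1},{"xyz":[0,0,-0.050],"roll":0,"jaw":1},{"xyz":[0,0,-0.075],"roll":0,"jaw":1},{"xyz":[0,0,-0.1],"roll":0,"jaw":1},{"xyz":[0,0,-0.12],"roll":0,"jaw":1},{"xyz":[0,0,-0.126],"roll":0,"jaw":1},{"xyz":[0,0,-0.126],"roll":0,"jaw":1}]'
python3 - <<'E'
from h import *
to([514+86*.982,69+86*.19,290]); 
im,d=env.grab_frame("top");P=world_pts("top",d)
c,s=np.cos(np.radians(11)),np.sin(np.radians(11))
Q=P-np.array([517.6,50.4,0]);x=Q[...,0]*c+Q[...,1]*s;y=-Q[...,0]*s+Q[...,1]*c;z=P[...,2]
m=(d>0)&(x>45)&(x<230)&(z>190)&((y<-75)&(y>-120)|(y>110)&(y<122))
print(m.sum())
for a in range(90,215,15):
    k=m&(abs(x-a)<5)
    if k.sum(): print(a,k.sum(),np.percentile(z[k],[5,50,95]).round())
E
```

```text
time_s: 6.2
ee_pos: [513.8, 68.1, 289.3]
ee_rot: [-180.0, -0.0, 100.9]
force: [-0.4, 0.4, -0.5]
gripper_width: 0.5
t 6.2 pos [513.8  68.1 289.3] rot [-180.    -0.   100.9] F [-0.4  0.4 -0.5] w 0.5 shift mm [ 0.8 86.4 -0.8]
1349
105 192 [304. 307. 311.]
120 141 [285. 291. 298.]
135 136 [266. 272. 278.]
150 126 [246. 253. 259.]
165 115 [227. 233. 239.]
180 111 [207. 213. 220.]
195 81 [191. 195. 201.]
```

The cover's edge is at x≈102 behind the panel's middle and z≈308, as expected at 0.9 rad. I push now.

```bash
python3 -m pendant '[{"xyz":[0,0.02,0],"roll":0,"jaw":1},{"xyz":[0,0.045,0],"roll":0,"jaw":1},{"xyz":[0,0.065,0],"roll":0,"jaw":1},{"xyz":[0,0.078,0],"roll":0,"jaw":1},{"xyz":[0,0.086,0],"roll":0,"jaw":1},{"xyz":[0,0.093,0],"roll":0,"jaw":1},{"xyz":[0,0.1,0],"roll":0,"jaw":1},{"xyz":[0,0.107,0],"roll":0,"jaw":1}]'
python3 -m pendant '[{"xyz":[0,0.005,0],"roll":0,"jaw":1},{"xyz":[0,0.011,0],"roll":0,"jaw":1},{"xyz":[0,0.017,0],"roll":0,"jaw":1},{"xyz":[0,0.023,0],"roll":0,"jaw":1},{"xyz":[0,0.029,0],"roll":0,"jaw":1},{"xyz":[0,0.035,0],"roll":0,"jaw":1},{"xyz":[0,0.039,0],"roll":0,"jaw":1},{"xyz":[0,0.041,0],"roll":0,"jaw":1}]'
python3 -c "
from h import *
im,d=env.grab_frame('side');cv2.imwrite('pics/s4.png',im)"
```

```text
time_s: 7.25
ee_pos: [619.2, 88.5, 290.3]
ee_rot: [180.0, -0.0, 100.9]
force: [-1.3, -0.1, 1.7]
gripper_width: 0.7
time_s: 8.25
ee_pos: [659.6, 96.3, 289.8]
ee_rot: [-180.0, -0.0, 100.9]
force: [-1.9, -0.1, 0.3]
gripper_width: 0.7
```

View pics/s4.png

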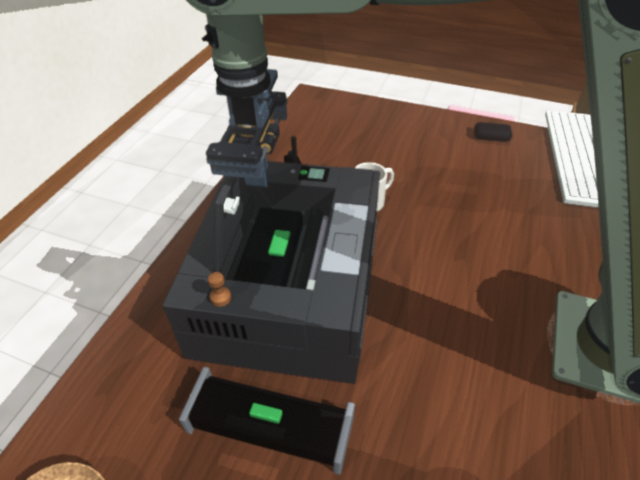

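The cover stands nearly upright against the fingers, and the button looks sprung back. A little more push, then I back off.

```bash
python3 -m pendant '[{"xyz":[0,0.003,0],"roll":0,"jaw":1},{"xyz":[0,0.006,0],"roll":0,"jaw":1},{"xyz":[0,0.008,0],"roll":0,"jaw":1},{"xyz":[0,0.008,0],"roll":0,"jaw":1},{"xyz":[0,0.008,0],"roll":0,"jaw":1},{"xyz":[0,0.005,0],"roll":0,"jaw":1},{"xyz":[0,0,0],"roll":0,"jaw":1},{"xyz":[0,-0.01,0],"roll":0,"jaw":1}]'
python3 -m pendant '[{"xyz":[0,-0.02,0],"roll":0,"jaw":1},{"xyz":[0,-0.05,0],"roll":0,"jaw":1},{"xyz":[0,-0.09,0],"roll":0,"jaw":1},{"xyz":[0,-0.13,0],"roll":0,"jaw":1},{"xyz":[0,-0.17,0],"roll":0,"jaw":1},{"xyz":[0,-0.2,0],"roll":0,"jaw":1},{"xyz":[0,-0.21,0],"roll":0,"jaw":1},{"xyz":[0,-0.21,0],"roll":0,"jaw":1}]'
python3 - <<'E'
from h import *
im,d=env.grab_frame("side");cv2.imwrite("pics/s5.png",im)
im,d=env.grab_frame("top")
c,s=np.cos(np.radians(11)),np.sin(np.radians(11))
f0=np.load("pics/top.npz")
diff=(cv2.absdiff(im,f0["im"]).max(2))
for k,(u,v) in dict(stamp=(207,181),radio=(430,164),mug=(450,246),toner=(177,246)).items():
    print(k,diff[v-25:v+25,u-25:u+25].mean())
P=world_pts("top",d)-np.array([517.6,50.4,0]);x=P[...,0]*c+P[...,1]*s;y=-P[...,0]*s+P[...,1]*c;z=P[...,2]
m=(d>0)&(x>90)&(x<230)&(z>190)&(abs(y)<122)
for a in range(195,345,20):
    k=m&(abs(z-a)<8)
    if k.sum(): print("z",a,k.sum(),np.percentile(x[k]-208,[5,50,95]).round())
E
```

```text
time_s: 9.3
ee_pos: [649.8, 94.4, 289.6]
ee_rot: [179.9, -0.0, 100.9]
force: [-0.4, -0.0, -0.6]
gripper_width: 0.4
time_s: 10.3
ee_pos: [443.6, 54.6, 290.3]
ee_rot: [179.9, 0.0, 100.9]
force: [0.4, -0.5, -0.4]
gripper_width: 0.4
stamp 15.914
radio 9.7096
mug 2.9704
toner 10.9876
z 195 59 [-12. -11. -10.]
z 215 77 [-16. -14. -13.]
z 235 79 [-19. -18. -17.]
z 255 78 [-23. -21. -20.]
z 275 84 [-26. -24. -23.]
z 295 3 [-31. -30. -29.]
z 315 79 [-50. -44. -37.]
z 335 1001 [-40. -35. -29.]
```

View pics/s5.png

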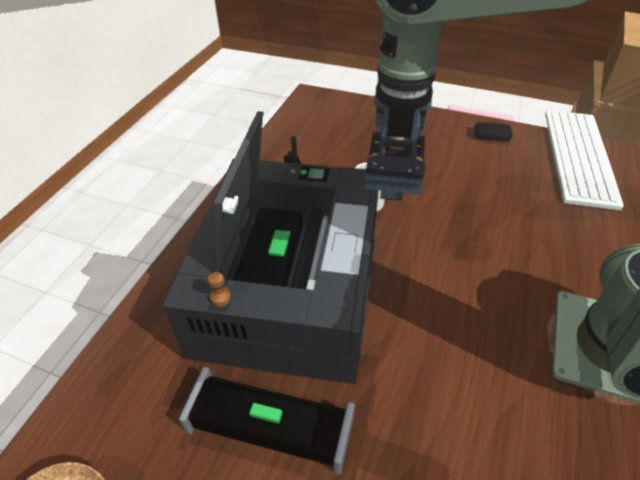

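The cover's slope (13 mm back over 80 mm of height) gives about 1.4 rad. The arm is clear, and stamp, radio and toner sit at the same pixels as before. I hand it in.

```bash
python3 -c "
from workcell import env
s=env.state();print(s['force'],abs(s['qvel']).max());print(env.job_done())"
```

```text
[-0.09980636  0.39441638  0.11366609] 0.6409924960318171
the job is handed in; nothing more can be done
None
```

I pressed the hidden button, pushed the cover fully open and handed the job in at about 10.4 s. `env.job_done()` reports no verdict.

- **Button:** Its faint seam showed about 19 mm left of the panel's middle. I felt it give there (4 N, below the panel's surface) and pressed until it stopped at 14 N. The cover sprang open to about 0.9 rad.
- **Cover:** I pushed its front edge back with the shut fingers to the stop, at about 2 N where I read it, then backed the arm off. Depth on the open cover gives about 1.4 rad.
- **Last checks:** The wrist force was about zero, with the arm well clear of the printer. The button looked sprung back in the side picture; I did not measure this.
- **Other objects:** In the last side picture the stamp, radio and toner stand at the same pixels as before. The mug is partly behind the gripper there. The top picture's difference from the start was smallest at the mug (3) and larger at the stamp (16), toner (11) and radio (10). I put those larger values down to moved shadows, which I did not check separately.

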